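# Sort hose clamps by their hinges

### The arm

A 7-joint arm with a two-finger parallel gripper is mounted at the origin on a cart in front of the work surface, level with it; the furniture and walls round the work are solid. World frame = base frame: x ahead of the robot, y to its left, z up, the work surface at z = 0. Lengths are in m, angles in rad, forces in N, time in s.
With the tool pointing down it reaches from about 0.35 to 0.9 m from the base axis. Payload 8.1 kg.
Tool frame: the origin (TCP) lies on the front face of the gripper's body, between the roots of the fingers; the fingertips stand 73 mm ahead of it and the grasp point (between the pads) lies 54 mm ahead of it; z points along the fingers, y is the line along which they close (so a half turn about z gives the same grasp; the last joint's range is limited). The gripper opens to 85 mm and grips with 20 to 120 N. Pads are 22 mm wide; open, the fingers measure 114 mm over their backs; the gripper's body (76 mm by 85 mm) begins 54 mm behind the grasp point. The pads swing forward as they close: fully open they stand 13 mm farther back than shut.
Start: joints at [1.137, 0.434, 0.025, 1.573, -0.012, 1.134, -0.075], TCP at [0.203, -0.591, 0.304] pointing down, gripper open.
Joint ranges: [-2.62, 2.62], [-0.44, 2.09], [-1.27, 1.32], [0.08, 2.57], [-1.32, 4.46], [0.12, 2], [-2.74, 2.74]. Speed limits (rad/s): [2.22, 2.22, 3.01, 3.01, 3.14, 3.14, 3.14].

### API

Orientations are given as a unit quaternion [x, y, z, w].
In Python, from cell import env, viewer gives the robot as it stands.
- The arm moves only by the tool send_rows, never from a script. Its argument "motion" is a list of rows, each a list of 3 entries, a list of its own where there are three numbers: the opening, from 0 (shut) to 1 (fully open), then the shift along the tool's x, y, z in cm, then the turn about the tool's z in rad. In form: [[claw, [dx, dy, dz], yaw], ...]. A call has 1 to 10 rows; each row shifts and turns the commanded pose from where the row before left it, along the tool's axes as they then stand; what a row does not reach is not made up. A row lasts 1/8 s, in which the tool goes at most 62.5 mm and 10.7 degrees, less where a joint would pass 70% of its speed; a pose out of reach is approached as far as the arm can. A call is refused whole if a number of a shift passes 6.25 or a number of a turn 0.188, either way. A call with a gripper value outside its range is refused whole. The fingers move at their own pace and stop on an object; the grip force is fixed at half the most. Time passes only in rows, so rows that do not move let the fingers close. It gives the time, the measured TCP pose, the force, the opening and the grip force at its end, in the units of the state.
- env.sense(): the state, without advancing time (a new reading comes with each control period).
- viewer.read_camera(name): name is "scene" or "top"; returns a dict with "frame" (384x512x3 uint8, red, green, blue), "K" (3x3 intrinsics, pixels), "origin" and "rotation" of the camera in the world. Camera axes: x right, y down, z forward; pixel columns grow to the right and rows downward; lengths in m; the calibration is good to about 2 mm. A picture is of the moment at which its call begins. There is no depth.
- env.close_job(): hands the job in; it is judged then, once.
The state is a dict: "time_s": time; "joints": joint angles; "joint_vel": joint speeds; "joint_efforts": joint torques, N m; "eef_pos": TCP position; "orientation": TCP orientation; "contact_force": force on the tool from outside, world axes, zero at the start; "torque": the same for the moment, N m; "grip_width": opening from 0.0 (shut) to 1.0 (fully open); "finger_force": force on a finger pad.
Only numpy, scipy, OpenCV 4.12 (cv2) and the standard library are available. Lean on these libraries where they do the work, as an engineer would, in place of code of your own. Each camera call takes 0.05 s, during which the arm holds its last target. There are 200 camera calls.

### The job

Try the hinge of each of the two hose clamps by squeezing its handles together. Lay the clamp that moves freely, squeezed closed, flat in the stock tray (the plain undivided one), and lay the seized clamp flat in the big compartment of the repair tray (the one with the spanner in its side compartment). Do not disturb the vial.

Things in the scene. Friction and masses are not known exactly. Their poses are not given: they have to be found in the camera images.
- clamp_a: steel hinged hose clamp like small pliers, lying flat, 145 mm long, 16 mm high, 0.16 kg: two bowed handles (12 mm bars) crossed at an upright pivot, ribbed jaws on the short side. This is the half with the left handle (seen from handles to jaws). Origin on the underside, 25 mm from the pivot towards the handles; x to the jaws, along the clamp when closed, z up; jaw tips at x = +73 mm, handle ends at -70 mm
- clamp_a_arm: other half of clamp_a, with the right handle, carried by clamp_a; origin on the pivot, on the underside; x to its jaw, along the closed clamp. To squeeze, grip over both handles 45 to 60 mm behind the pivot on the clamp's middle line: 62 mm over both when 0.4 rad open, 42 mm when closed, outer faces roughly parallel there
- clamp_a_hinge (a joint): hinge angle of clamp_a, rad: 0 closed, grows as it opens; starts 0.34 to 0.42, stop at 0.5. At angle h the middle line lies h/2 anticlockwise (from above) of clamp_a's x. One of the two clamps turns freely (light friction, stays where put), the other is seized and will not give; they look the same, squeeze to find out
- clamp_b: steel hinged hose clamp like small pliers, lying flat, 145 mm long, 16 mm high, 0.16 kg: two bowed handles (12 mm bars) crossed at an upright pivot, ribbed jaws on the short side. This is the half with the left handle (seen from handles to jaws). Origin on the underside, 25 mm from the pivot towards the handles; x to the jaws, along the clamp when closed, z up; jaw tips at x = +73 mm, handle ends at -70 mm
- clamp_b_arm: other half of clamp_b, with the right handle, carried by clamp_b; origin on the pivot, on the underside; x to its jaw, along the closed clamp. To squeeze, grip over both handles 45 to 60 mm behind the pivot on the clamp's middle line: 62 mm over both when 0.4 rad open, 42 mm when closed, outer faces roughly parallel there
- clamp_b_hinge (a joint): hinge angle of clamp_b, rad: 0 closed, grows as it opens; starts 0.34 to 0.42, stop at 0.5. At angle h the middle line lies h/2 anticlockwise (from above) of clamp_b's x. One of the two clamps turns freely (light friction, stays where put), the other is seized and will not give; they look the same, squeeze to find out
- stock_tray: white plastic open tray fixed to the bench, floor 3 mm thick, walls 4 mm thick and 18 mm high; the stock tray: the undivided one, empty. Origin at bench level under the centre of the big compartment, which is 165 mm (tray's x) by 140 mm (tray's y) inside; z up.
- repair_tray: white plastic open tray fixed to the bench, floor 3 mm thick, walls 4 mm thick and 18 mm high; the repair tray: the one with a second, narrow compartment (30 mm wide, on its +y side) in which a small spanner lies. Origin at bench level under the centre of the big compartment, which is 165 mm (tray's x) by 140 mm (tray's y) inside; z up.
- vial: glass screw vial with cap, 24 mm across, 51 mm high, standing between the clamps; origin at the centre of its foot. A bystander

How it is judged:
By the outcome, as a careful person would: the job done as asked, in the order asked, and still so for the second after the job is handed in, with the robot touching nothing.
It also fails if it takes over 50 s, if anything falls off the work surface, if the arm or the gripper's body presses on something with over 40 N, if the wrist force passes 120 N, or if a joint passes its speed limit or range.

## Working session

There is one attempt and no reset: what is moved stays moved. The work goes in short steps, Python scripts to look and compute and a tool call to move; the robot and the scene stay as the last step left them, time stands still between calls to the robot, and variables do not carry over. Pictures are saved under pics/ and viewed, at most 10 in all, crops included, and the job is handed in when it is done.

Besides the shell and the picture viewer there is one more tool, called after "Call:" as a command line: name --argument value ..., lists and objects as JSON in quotes. send_rows: Moves the arm, as the interface text tells. Its arguments: {"type":"object","properties":{"motion":{"type":"array","items":{"type":"array"}}},"required":["motion"]}

```bash
mkdir -p pics
cat > h.py <<'E'
import numpy as np, cv2
from cell import env, viewer
def shot(n,f):
    c=viewer.read_camera(n); cv2.imwrite('pics/'+f,c["frame"][:,:,::-1]); return c
def ray(c,u,v,z):
    d=np.array(c["rotation"])@np.linalg.inv(np.array(c["K"]))@np.array([u,v,1.]); o=np.array(c["origin"])
    return o+d*(z-o[2])/d[2]
E
python3 - <<'E'
from h import *
for n in("top","scene"):
    c=shot(n,n+"0.png"); print(n,c["origin"],np.round(c["rotation"],3).tolist(),np.array(c["K"]).tolist())
s=env.sense(); print(s)
E
```

```text
top [ 0.41198427 -0.02665492  0.90192335] [-0.697, 0.714, -0.042, 0.052] [[357.97943826861297, 0.0, 251.7767754283305], [0.0, 357.97943826861297, 188.1439458157454], [0.0, 0.0, 1.0]]
scene [-0.00357646 -0.55665639  0.59272743] [0.82, -0.34, 0.173, -0.427] [[470.66682435532437, 0.0, 257.86725970216054], [0.0, 470.66682435532437, 195.07985471292943], [0.0, 0.0, 1.0]]
{'time_s': 0.1, 'joints': array([ 1.13737747,  0.43518687,  0.02496852,  1.57397497, -0.01158348,
        1.1339993 , -0.07507659]), 'joint_vel': array([-0.00037777, -0.0016566 ,  0.00108371, -0.00174386, -0.00025541,
       -0.00095779,  0.00180681]), 'joint_efforts': array([ 4.07526168e-03, -6.71753240e+01,  1.02854479e+00, -3.16899347e+01,
        1.57167739e-02,  7.26468366e-03,  9.92368086e-05]), 'eef_pos': array([ 0.20286116, -0.59080775,  0.30319551]), 'orientation': array([ 9.86353579e-01,  1.64639337e-01, -1.87185556e-04, -6.86862629e-04]), 'contact_force': array([ 1.14836377,  0.07904413, -0.14970888]), 'torque': array([-0.04334628,  0.0306381 ,  0.01824135]), 'finger_force': 0.0, 'grip_width': 0.9982638876365203}
```

View pics/top0.png

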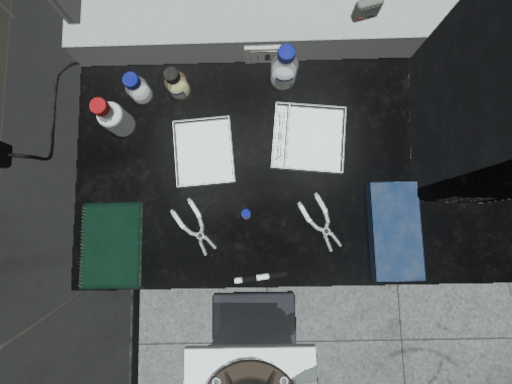

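View pics/scene0.png

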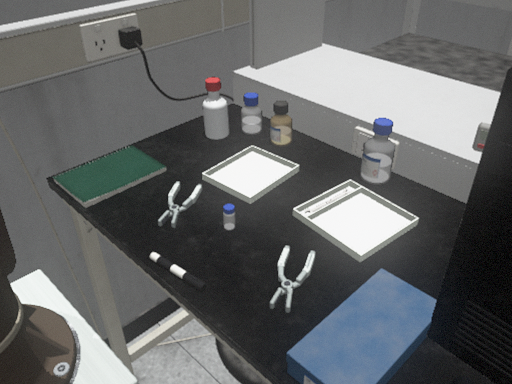

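The top view shows clamp pivots near (200,236) and (326,231), with the handles pointing away from the robot. The vial is at (246,214), the stock tray at (204,152), and the repair tray at (309,138) with its spanner on the left. In the scene view the pivots are near (176,209) and (288,286).

```bash
cat >> h.py <<'E'
def blobs(c,roi,th=110,amin=60):
    u0,v0,u1,v1=roi; g=cv2.cvtColor(c["frame"],cv2.COLOR_RGB2GRAY)[v0:v1,u0:u1]
    m=(g>th).astype(np.uint8); cs,_=cv2.findContours(m,cv2.RETR_EXTERNAL,cv2.CHAIN_APPROX_NONE,offset=(u0,v0))
    return [k for k in cs if cv2.contourArea(k)>amin]
def two(c1,p1,c2,p2):
    A=[];b=[]
    for c,p in((c1,p1),(c2,p2)):
        d=np.array(c["rotation"])@np.linalg.inv(np.array(c["K"]))@np.array([*p,1.]);d/=np.linalg.norm(d)
        P=np.eye(3)-np.outer(d,d);A.append(P);b.append(P@np.array(c["origin"]))
    return np.linalg.lstsq(np.vstack(A),np.hstack(b),rcond=None)[0]
E
python3 - <<'E'
from h import *
t=viewer.read_camera("top"); s=viewer.read_camera("scene")
for n,r in(("L",(160,190,225,262)),("R",(290,185,350,258)),("stock",(165,108,243,194)),("rep",(265,95,355,180))):
    for k in blobs(t,r,110,20):
        R=cv2.minAreaRect(k); h=0.018 if n in("stock","rep") else 0.012
        print(n,cv2.contourArea(k),np.round(R[0],1),np.round(R[1],1),round(R[2],1),[np.round(ray(t,*p,h)[:2],3).tolist() for p in cv2.boxPoints(R)])
# zoomed crops side by side
def crop(c,r,f):
    u0,v0,u1,v1=r; return cv2.resize(c["frame"][v0:v1,u0:u1,::-1],None,fx=f,fy=f,interpolation=cv2.INTER_CUBIC)
a=crop(t,(165,190,229,262),4);b=crop(t,(290,185,354,257),4);d=crop(s,(150,170,214,242),4);e=crop(s,(262,240,326,312),4)
cv2.imwrite('pics/z1.png',np.vstack([np.hstack([a,b]),np.hstack([d,e])]))
E
```

```text
Traceback (most recent call last):
  File "h.py", line 6, in ray
    d=np.array(c["rotation"])@np.linalg.inv(np.array(c["K"]))@np.array([u,v,1.]); o=np.array(c["origin"])
      ~~~~~~~~~~~~~~~~~~~~~~~^~~~~~~~~~~~~~~~~~~~~~~~~~~~~~~~
ValueError: matmul: Input operand 1 has a mismatch in its core dimension 0, with gufunc signature (n?,k),(k,m?)->(n?,m?) (size 3 is different from 4)
```

```bash
sed -i 's/np.array(c\["rotation"\])@/Rot.from_quat(c["rotation"]).as_matrix()@/; 1a from scipy.spatial.transform import Rotation as Rot' h.py
python3 - <<'E'
from h import *
t=viewer.read_camera("top"); s=viewer.read_camera("scene")
for n,r in(("L",(160,190,225,262)),("R",(290,185,350,258)),("stock",(165,108,243,194)),("rep",(265,95,355,180))):
    for k in blobs(t,r,110,20):
        R=cv2.minAreaRect(k); h=0.018 if n in("stock","rep") else 0.012
        print(n,cv2.contourArea(k),np.round(R[0],1),np.round(R[1],1),round(R[2],1),[np.round(ray(t,*p,h)[:2],3).tolist() for p in cv2.boxPoints(R)])
def crop(c,r,f):
    u0,v0,u1,v1=r; return cv2.resize(c["frame"][v0:v1,u0:u1,::-1],None,fx=f,fy=f,interpolation=cv2.INTER_CUBIC)
a=crop(t,(165,190,229,262),4);b=crop(t,(290,185,354,257),4);d=crop(s,(150,170,214,242),4);e=crop(s,(262,240,326,312),4)
cv2.imwrite('pics/z1.png',np.vstack([np.hstack([a,b]),np.hstack([d,e])]))
E
```

```text
L 421.0 [195.1 227.1] [57.2 25.5] 55.5 [[0.48, 0.195], [0.515, 0.142], [0.396, 0.062], [0.362, 0.114]]
R 421.5 [321.  222.7] [59.4 24.1] 60.3 [[0.492, -0.123], [0.521, -0.177], [0.392, -0.243], [0.364, -0.19]]
stock 3873.0 [202.8 150.9] [67.5 59.8] 84.8 [[0.713, 0.191], [0.723, 0.038], [0.548, 0.025], [0.538, 0.175]]
rep 4763.0 [308.9 137.1] [73.4 68.1] 4.4 [[0.58, -0.061], [0.757, -0.08], [0.737, -0.266], [0.561, -0.243]]
```

View pics/z1.png

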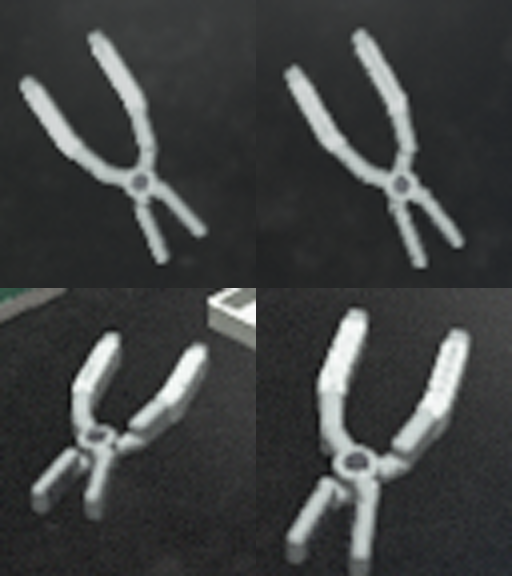

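The crops show both pivots, handle ends and jaw tips clearly. I'll triangulate those pixels.

Run:
```python
from h import *
t=viewer.read_camera("top"); s=viewer.read_camera("scene")
P=lambda o,p:((p[0]+.5)/4-.5+o[0],(p[1]+.5)/4-.5+o[1])
D={"L":((165,190),(150,170),[((140,182),(96,148)),((27,80),(112,48)),((96,36),(200,62)),((162,260),(40,212)),((204,233),(94,220))]),
"R":((290,185),(262,240),[((145,184),(102,174)),((36,70),(100,26)),((104,34),(204,46)),((165,263),(40,262)),((204,243),(106,270))])}
for n,(ot,os,l) in D.items():
    g=[]
    for a,b in l:
        print(n,"tri",np.round(two(t,P(ot,a),s,P(os,b)),4),"top@14",np.round(ray(t,*P(ot,a),.014)[:2],4)); g.append(ray(t,*P(ot,a),.014)[:2])
    # middle line
    pv=g[0]; m=(g[1]+g[2])/2; d=pv-m; d/=np.linalg.norm(d)
    print(n,"pivot",pv,"dir jaws deg",np.degrees(np.arctan2(d[1],d[0])),"grip pt 52 behind",pv-.052*d,'COM',pv-.02*d)
vt=two(t,(246,214),s,(229,208)); print("vial",vt)
for n,tr,sc in(("stock near corner",(177,187),(204,170)),): pass
for n,r in(("stock",(190,140,300,205)),("rep",(285,178,425,262))):
    for k in blobs(s,r,120,400):
        q=cv2.approxPolyDP(cv2.convexHull(k),4,True)[:,0]; print(n,q.tolist(),[np.round(ray(s,*p,.018)[:2],3).tolist() for p in q])
for n,r in(("stock",(165,108,243,194)),("rep",(265,95,355,180))):
    for k in blobs(t,r,110,400):
        q=cv2.approxPolyDP(cv2.convexHull(k),4,True)[:,0]; print(n,q.tolist(),[np.round(ray(t,*p,.018)[:2],3).tolist() for p in q])
print(Rot.from_quat(env.sense()["orientation"]).as_matrix().round(3), env.sense()["time_s"])
```

```text
L tri [0.4177 0.1156 0.0196] top@14 [0.4178 0.1164]
L tri [0.4815 0.1863 0.0179] top@14 [0.4824 0.1868]
L tri [0.5085 0.1436 0.0159] top@14 [0.5089 0.1437]
L tri [0.3711 0.1027 0.0114] top@14 [0.3702 0.1031]
L tri [0.3862 0.0771 0.0121] top@14 [0.3859 0.0772]
L pivot [0.41778477 0.11643661] dir jaws deg -147.89508525926846 grip pt 52 behind [0.46183274 0.14407311] COM [0.43472629 0.12706603]
R tri [ 0.4219 -0.1934  0.0196] top@14 [ 0.4218 -0.1943]
R tri [ 0.4927 -0.1293  0.0177] top@14 [ 0.4936 -0.1303]
R tri [ 0.5143 -0.1724  0.0188] top@14 [ 0.5151 -0.1735]
R tri [ 0.3737 -0.2042  0.0129] top@14 [ 0.3738 -0.2041]
R tri [ 0.3858 -0.228   0.0173] top@14 [ 0.3853 -0.2284]
R pivot [ 0.42181767 -0.19429329] dir jaws deg -152.80312219479168 grip pt 52 behind [ 0.46806862 -0.17052672] COM [ 0.4396065 -0.1851523]
vial [ 0.46558135 -0.00074851  0.05166166]
stock [[299, 165], [250, 203], [202, 178], [202, 172], [251, 145]] [[0.722, 0.042], [0.538, 0.015], [0.528, 0.16], [0.544, 0.179], [0.71, 0.19]]
rep [[293, 208], [351, 179], [418, 219], [359, 261], [295, 216]] [[0.587, -0.06], [0.759, -0.08], [0.733, -0.259], [0.552, -0.246], [0.57, -0.08]]
stock [[228, 115], [235, 181], [177, 187], [172, 121]] [[0.722, 0.042], [0.55, 0.027], [0.538, 0.172], [0.71, 0.186]]
rep [[276, 101], [346, 107], [343, 172], [270, 167]] [[0.756, -0.082], [0.734, -0.26], [0.566, -0.243], [0.583, -0.062]]
[[ 0.946  0.325 -0.   ]
 [ 0.325 -0.946  0.   ]
 [-0.    -0.    -1.   ]] 0.4
```

```bash
cat >> h.py <<'E'
def go(xyz,line_deg):
    """shift (cm, tool axes after the turn) and turn to reach xyz with middle line at line_deg"""
    s=env.sense(); R=Rot.from_quat(s["orientation"]).as_matrix()
    cur=np.degrees(np.arctan2(R[1,1],R[0,1])); w=(line_deg+90-cur+90)%180-90
    yaw=-np.radians(w); R2=R@Rot.from_rotvec([0,0,yaw]).as_matrix()
    d=R2.T@(np.array(xyz)-s["eef_pos"])*100
    print("t",round(s["time_s"],2),"at",s["eef_pos"].round(4),"yaw",yaw.round(3),"shift",d.round(2),"rows",np.ceil(np.linalg.norm(d)/6.25),'grip',s["grip_width"].round(3),s["finger_force"],'F',s["contact_force"].round(1),'j7',s["joints"][6].round(2))
E
python3 -c "
from h import *
go([.468,-.1705,.115],27.2)"
```

```text
Traceback (most recent call last):
  File "h.py", line 25, in go
    print("t",round(s["time_s"],2),"at",s["eef_pos"].round(4),"yaw",yaw.round(3),"shift",d.round(2),"rows",np.ceil(np.linalg.norm(d)/6.25),'grip',s["grip_width"].round(3),s["finger_force"],'F',s["contact_force"].round(1),'j7',s["joints"][6].round(2))
                                                                                                                                                  ^^^^^^^^^^^^^^^^^^^^^
AttributeError: 'float' object has no attribute 'round'
```

```bash
sed -i "s/s\[\"grip_width\"\].round(3)/round(s['grip_width'],3)/" h.py; python3 -c "
from h import *
go([.468,-.1705,.115],27.2)"
```

```text
t 0.4 at [ 0.2029 -0.5911  0.3038] yaw -0.144 shift [ 42.8  -25.29  18.88] rows 9.0 grip 0.996 0.0 F [-1.2  0.2  1. ] j7 -0.08
```

Call:
send_rows --motion '[[1,[0,0,0],-0.144],[1,[4.75,-2.81,1],0],[1,[4.75,-2.81,1],0],[1,[4.75,-2.81,1],0],[1,[4.75,-2.81,1],0],[1,[4.75,-2.81,2],0],[1,[4.75,-2.81,2],0],[1,[4.75,-2.81,3],0],[1,[4.75,-2.81,3],0],[1,[4.75,-2.81,3],0]]'

```text
time_s: 1.65
eef_pos: [0.4682, -0.1702, 0.1338]
orientation: [0.972, 0.235, 0.001, 0.0]
contact_force: [0.5, -0.6, 0.0]
grip_width: 1.003
finger_force: 0.0
```

Run:
```python
from h import *
go([.468,-.1705,.085],27.2)
c=shot("scene","s1.png"); t=shot("top","t1.png")
cv2.imwrite("pics/z2.png",np.hstack([cv2.resize(c["frame"][150:340,200:390,::-1],None,fx=2,fy=2),cv2.resize(t["frame"][130:320,230:420,::-1],None,fx=2,fy=2)]))
```

```text
t 1.65 at [ 0.4682 -0.1702  0.1338] yaw -0.001 shift [-0.03  0.01  4.88] rows 1.0 grip 1.003 0.0 F [ 0.5 -0.6  0. ] j7 -0.97
```

View pics/z2.png

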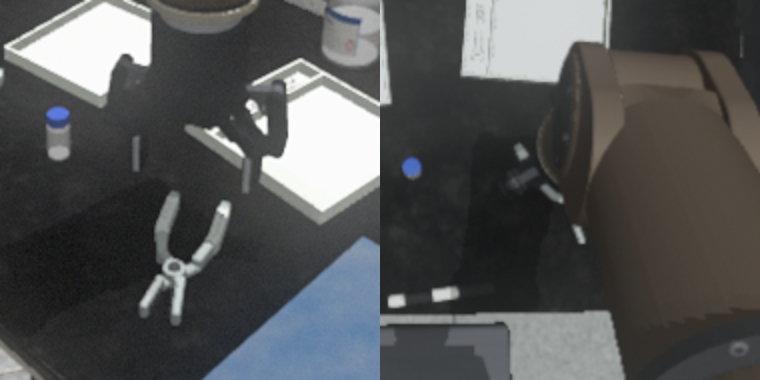

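The gripper straddles the handles. In the scene view the pad tips sit at about (268.5,235) and (323,246), so I'll work out the open tip height from those.

Run:
```python
from h import *
c=viewer.read_camera("scene")
for z in(.05,.06,.065,.07,.075,.08): print(z,ray(c,268.5,235,z).round(3),ray(c,323,246,z).round(3))
```

```text
0.05 [ 0.463 -0.11   0.05 ] [ 0.509 -0.197  0.05 ]
0.06 [ 0.455 -0.118  0.06 ] [ 0.499 -0.204  0.06 ]
0.065 [ 0.451 -0.122  0.065] [ 0.495 -0.207  0.065]
0.07 [ 0.446 -0.126  0.07 ] [ 0.49  -0.211  0.07 ]
0.075 [ 0.442 -0.13   0.075] [ 0.485 -0.214  0.075]
0.08 [ 0.438 -0.135  0.08 ] [ 0.48  -0.217  0.08 ]
```

Call:
send_rows --motion '[[1,[0,0,2.9],0],[1,[0,0,2.95],0],[0.75,[0,0,0],0],[0.4,[0,0,0],0],[0.4,[0,0,0],0],[0.4,[0,0,0],0],[0.4,[0,0,0],0]]'

```text
time_s: 2.68
eef_pos: [0.4676, -0.1721, 0.077]
orientation: [0.972, 0.235, 0.001, 0.001]
contact_force: [-2.8, -1.0, 8.7]
grip_width: 0.672
finger_force: 64.9
```

Call:
send_rows --motion '[[0.3,[0,0,0],0],[0.3,[0,0,0],0],[0.3,[0,0,0],0]]'

```text
time_s: 3.05
eef_pos: [0.4677, -0.1721, 0.077]
orientation: [0.972, 0.235, 0.001, 0.001]
contact_force: [-2.2, -2.4, 8.5]
grip_width: 0.67
finger_force: 64.9
```

Clamp R has stopped at 0.67 with 65 N, so it is seized. I'll release it and go to L, passing well above the vial.

Call:
send_rows --motion '[[1,[0,0,0],0],[1,[0,0,0],0],[1,[0,0,-3],0],[1,[0,0,-6],0],[1,[0,0,-3],-0.086]]'

```text
time_s: 3.68
eef_pos: [0.468, -0.1715, 0.1986]
orientation: [0.961, 0.278, 0.001, 0.001]
contact_force: [-0.3, 0.3, -1.4]
grip_width: 1.0
finger_force: 0.0
```

```bash
python3 -c "
from h import *
go([.462,.144,.19],32.1)"
```

```text
t 3.67 at [ 0.468  -0.1715  0.1986] yaw 0.002 shift [ 16.25 -27.05   0.83] rows 6.0 grip 1.0 0.0 F [-0.3  0.3 -1.4] j7 -0.87
```

Call:
send_rows --motion '[[1,[2.71,-4.51,0],0],[1,[2.71,-4.51,0],0],[1,[2.71,-4.51,0],0],[1,[2.71,-4.51,0],0],[1,[2.71,-4.51,0],0],[1,[2.7,-4.5,0],0],[1,[0,0,5],0],[1,[0,0,0],0]]'

```text
time_s: 4.68
eef_pos: [0.4588, 0.1436, 0.1436]
orientation: [0.961, 0.277, -0.003, 0.0]
contact_force: [-0.1, 0.1, 0.9]
grip_width: 1.001
finger_force: 0.0
```

```bash
python3 -c "
from h import *
go([.462,.144,.076],32.1)"
```

```text
t 4.67 at [0.4588 0.1436 0.1436] yaw 0.002 shift [0.34 0.14 6.76] rows 2.0 grip 1.001 0.0 F [-0.1  0.1  0.9] j7 -1.61
```

Call:
send_rows --motion '[[1,[0.3,0.1,3.7],0],[1,[0,0,3.0],0],[0.75,[0,0,0],0],[0.4,[0,0,0],0],[0.3,[0,0,0],0],[0.3,[0,0,0],0],[0.3,[0,0,0],0],[0.3,[0,0,0],0],[0.3,[0,0,0],0]]'

```text
time_s: 5.8
eef_pos: [0.4655, 0.1451, 0.0816]
orientation: [0.961, 0.276, 0.002, -0.0]
contact_force: [-1.5, 0.6, 12.4]
grip_width: 0.448
finger_force: 58.8
```

L closed to 0.45 of the opening, so it is the free one. I'll lift it and check the grasp.

Call:
send_rows --motion '[[0.3,[0,0,-2],0],[0.3,[0,0,-4],0],[0.3,[0,0,-3],-0.086],[0.3,[0,0,0],0]]'

```text
time_s: 6.3
eef_pos: [0.4656, 0.145, 0.1724]
orientation: [0.948, 0.318, 0.003, 0.0]
contact_force: [0.4, -0.0, -2.1]
grip_width: 0.451
finger_force: 61.0
```

Run:
```python
from h import *
go([.655,.126,.16],37)
c=shot("scene","s2.png");t=shot("top","t2.png")
cv2.imwrite("pics/z3.png",np.hstack([cv2.resize(c["frame"][90:280,100:290,::-1],None,fx=2,fy=2),cv2.resize(t["frame"][110:300,130:320,::-1],None,fx=2,fy=2)]))
```

```text
t 6.3 at [0.4656 0.145  0.1724] yaw 0.001 shift [13.98 12.92  1.35] rows 4.0 grip 0.451 61.04624269004489 F [ 0.4 -0.  -2.1] j7 -1.52
```

View pics/z3.png

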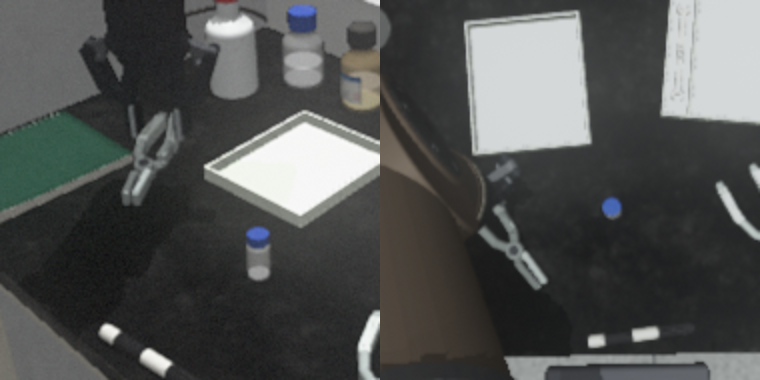

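Clamp L is lifted, closed and held roughly level. In the top view the pivot is at about (197,236) and the jaw tips at (211,252.5).

Run:
```python
from h import *
t=viewer.read_camera("top");s=viewer.read_camera("scene"); e=env.sense()["eef_pos"]
for p in((197,236),(211,252.5)): q=ray(t,*p,.107); print(q,q[:2]-e[:2],np.hypot(*(q[:2]-e[:2])),np.degrees(np.arctan2(*(e[:2]-q[:2])[::-1])))
print(two(t,(197,236),s,(100+147/2,90+160/2)),two(t,(211,252.5),s,(100+133/2,90+197/2)))
```

```text
[0.41539173 0.10726073 0.107     ] [-0.04819032 -0.03709616] 0.06081473398582522 37.588515046207554
[0.37885013 0.07656443 0.107     ] [-0.08473192 -0.06779245] 0.10851412499553384 38.66265926820166
[0.41777529 0.10447607 0.11281671] [0.38034244 0.07600152 0.1017255 ]
```

Call:
send_rows --motion '[[0.3,[3.6,3.23,0],0],[0.3,[3.6,3.23,0],0],[0.3,[3.6,3.23,0],0],[0.3,[3.6,3.23,0],0],[0.3,[0,0,3],0],[0.3,[0,0,3],0],[0.3,[0,0,0],0]]'

```text
time_s: 7.38
eef_pos: [0.6545, 0.1278, 0.1051]
orientation: [0.948, 0.318, -0.004, -0.0]
contact_force: [0.2, 0.2, -1.2]
grip_width: 0.446
finger_force: 61.0
```

```bash
python3 -c "
from h import *
go([.6576,.1285,.086],37)"
```

```text
t 7.38 at [0.6545 0.1278 0.1051] yaw 0.001 shift [0.31 0.14 1.91] rows 1.0 grip 0.446 61.04746889327771 F [ 0.2  0.2 -1.2] j7 -1.39
```

Call:
send_rows --motion '[[0.3,[0.3,0.1,0.9],0],[0.3,[0,0,0.6],0],[0.3,[0,0,0.4],0],[0.3,[0,0,0],0],[0.3,[0,0,0],0]]'

```text
time_s: 8.0
eef_pos: [0.6599, 0.1294, 0.0902]
orientation: [0.948, 0.318, 0.0, 0.0]
contact_force: [-0.4, 0.3, -2.0]
grip_width: 0.446
finger_force: 61.0
```

Call:
send_rows --motion '[[0.3,[0,0,0.3],0],[0.3,[0,0,0.2],0],[0.3,[0,0,0],0]]'

```text
time_s: 8.38
eef_pos: [0.6598, 0.1294, 0.0849]
orientation: [0.948, 0.318, -0.0, 0.0]
contact_force: [0.5, -0.8, 0.4]
grip_width: 0.452
finger_force: 61.3
```

Call:
send_rows --motion '[[0.55,[0,0,0],0],[0.65,[0,0,0],0],[0.65,[0,0,0],0],[0.65,[0,0,-3],0],[0.65,[0,0,-5],0],[1,[0,0,-4],0.086],[1,[-2,5.5,0],0],[1,[-2,5.5,0],0]]'

```text
time_s: 9.38
eef_pos: [0.6849, 0.0146, 0.206]
orientation: [0.961, 0.278, 0.001, 0.0]
contact_force: [0.3, -0.7, -0.7]
grip_width: 1.003
finger_force: 0.0
```

Run:
```python
from h import *
go([.468,-.171,.19],27.2)
c=shot("scene","s3.png");t=shot("top","t3.png")
cv2.imwrite("pics/z4.png",np.hstack([cv2.resize(c["frame"][110:300,150:340,::-1],None,fx=2,fy=2),cv2.resize(t["frame"][100:290,160:350,::-1],None,fx=2,fy=2)]))
```

```text
t 9.38 at [0.6849 0.0146 0.206 ] yaw 0.088 shift [-27.78   6.59   1.55] rows 5.0 grip 1.003 0.0 F [ 0.3 -0.7 -0.7] j7 -1.25
```

View pics/z4.png

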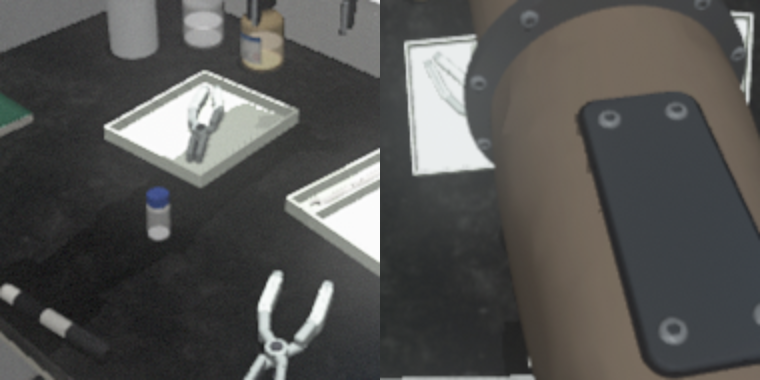

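The free clamp lies closed inside the stock tray, and the vial is undisturbed. Now back to R.

Call:
send_rows --motion '[[1,[0,0,0],0.088],[1,[-5.56,1.32,0],0],[1,[-5.56,1.32,0],0],[1,[-5.56,1.32,0],0],[1,[-5.56,1.32,1.5],0],[1,[-5.56,1.32,3],0],[1,[0,0,2.5],0],[1,[0,0,0],0]]'

```text
time_s: 10.48
eef_pos: [0.4673, -0.1692, 0.1349]
orientation: [0.972, 0.234, -0.001, -0.001]
contact_force: [0.2, 0.1, 1.2]
grip_width: 1.001
finger_force: 0.0
```

```bash
python3 -c "
from h import *
go([.468,-.171,.078],27.2)"
```

```text
t 10.47 at [ 0.4673 -0.1692  0.1349] yaw -0.003 shift [-0.01  0.2   5.69] rows 1.0 grip 1.001 0.0 F [0.2 0.1 1.2] j7 -1.02
```

Call:
send_rows --motion '[[1,[0,0.2,2.9],0],[1,[0,0,2.8],0],[0.75,[0,0,0],0],[0.4,[0,0,0],0],[0.4,[0,0,0],0],[0.4,[0,0,0],0],[0.4,[0,0,-2],0],[0.4,[0,0,-5],0],[0.4,[0,0,-3],0],[0.4,[0,0,0],0]]'

```text
time_s: 11.72
eef_pos: [0.4708, -0.1713, 0.1819]
orientation: [0.972, 0.234, 0.003, 0.002]
contact_force: [0.2, 0.4, -1.0]
grip_width: 0.664
finger_force: 64.7
```

Run:
```python
from h import *
go([.695,-.182,.17],-7)
c=shot("scene","s4.png");t=shot("top","t4.png")
cv2.imwrite("pics/z5.png",np.hstack([cv2.resize(c["frame"][150:340,200:390,::-1],None,fx=2,fy=2),cv2.resize(t["frame"][110:300,230:420,::-1],None,fx=2,fy=2)]))
```

```text
t 11.72 at [ 0.4708 -0.1713  0.1819] yaw 0.595 shift [22.37 -1.67  1.32] rows 4.0 grip 0.664 64.67676943342667 F [ 0.2  0.4 -1. ] j7 -0.99
```

View pics/z5.png

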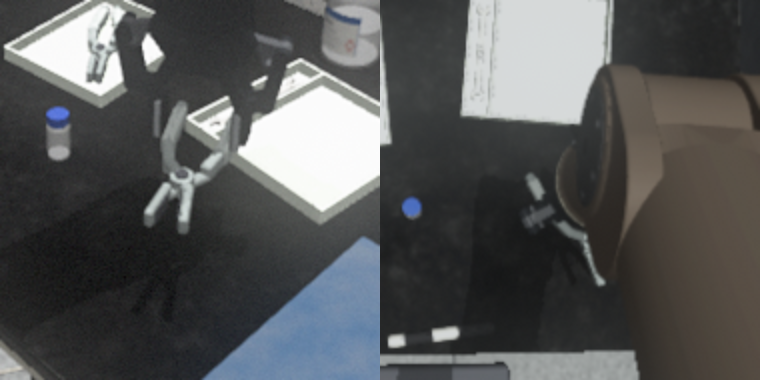

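Clamp R is held. In the scene view the pivot is at about (290.5,237), and the right jaw tip is at (291.5,265), which is (340,251.5) in the top view.

Run:
```python
from h import *
t=viewer.read_camera("top");s=viewer.read_camera("scene"); e=env.sense()["eef_pos"]
print("jaw",two(t,(340,251.5),s,(291.5,265)))
for z in(.105,.115,.12):
  q=ray(s,290.5,237,z); d=e-q; print(z,q.round(4),np.hypot(*d[:2]).round(4),np.degrees(np.arctan2(d[1],d[0])).round(1))
```

```text
jaw [ 0.38396605 -0.21606835  0.09995956]
0.105 [ 0.4373 -0.1835  0.105 ] 0.0338 21.9
0.115 [ 0.4283 -0.1911  0.115 ] 0.0452 26.7
0.12 [ 0.4237 -0.195   0.12  ] 0.0509 28.2
```

Call:
send_rows --motion '[[0.4,[0,0,0],0.149],[0.4,[0,0,0],0.149],[0.4,[0,0,0],0.149],[0.4,[0,0,0],0.149],[0.4,[5.3,-0.4,0],0],[0.4,[5.3,-0.4,0],0],[0.4,[5.3,-0.4,0],0],[0.4,[5.3,-0.4,0],0],[0.4,[0,0,4],0],[0.4,[0,0,0],0]]'

```text
time_s: 13.18
eef_pos: [0.6788, -0.1804, 0.1337]
orientation: [0.998, -0.061, -0.005, -0.001]
contact_force: [-1.0, 0.3, -1.3]
grip_width: 0.661
finger_force: 64.7
```

```bash
python3 -c "
from h import *
go([.683,-.181,.084],-7)"
```

```text
t 13.18 at [ 0.6788 -0.1804  0.1337] yaw -0.001 shift [0.47 0.01 4.96] rows 1.0 grip 0.661 64.7111224400578 F [-1.   0.3 -1.3] j7 -1.56
```

Call:
send_rows --motion '[[0.4,[0.2,0,1.6],0],[0.4,[0,0,1.2],0],[0.4,[0,0,0.6],0],[0.4,[0,0,0.5],0],[0.4,[0,0,0.4],0],[0.4,[0,0,0],0],[0.4,[0,0,0],0]]'

```text
time_s: 14.05
eef_pos: [0.6837, -0.1815, 0.0961]
orientation: [0.998, -0.062, 0.0, 0.0]
contact_force: [-0.0, 0.6, -1.3]
grip_width: 0.663
finger_force: 64.7
```

Call:
send_rows --motion '[[0.4,[0,0,0.5],0],[0.4,[0,0,0.5],0],[0.4,[0,0,0.3],0],[0.4,[0,0,0],0],[0.4,[0,0,0],0]]'

```text
time_s: 14.68
eef_pos: [0.6834, -0.1814, 0.0836]
orientation: [0.998, -0.062, -0.0, -0.0]
contact_force: [-3.0, 1.2, 8.5]
grip_width: 0.663
finger_force: 65.8
```

Call:
send_rows --motion '[[0.4,[0,0,0.2],0],[0.75,[0,0,0],0],[0.85,[0,0,0],0],[0.85,[0,0,0],0],[0.85,[0,0,-3],0],[0.85,[0,0,-6],0],[0.85,[0,0,-6],0],[0.85,[0,6,0],0],[0.85,[0,6,0],0],[0.85,[-6,0,0],0]]'

```text
time_s: 15.92
eef_pos: [0.6095, -0.3, 0.2284]
orientation: [0.998, -0.065, 0.0, 0.002]
contact_force: [-0.8, 0.5, -0.0]
grip_width: 0.852
finger_force: 0.0
```

Call:
send_rows --motion '[[0.85,[-6,0,-3],0],[0.85,[-6,0,-2],0],[0.85,[-6,0,0],0],[0.85,[-6,0,0],0],[0.85,[0,6,0],0],[0.85,[0,0,0],0]]'

```text
time_s: 16.68
eef_pos: [0.3665, -0.3275, 0.2788]
orientation: [0.998, -0.065, 0.0, 0.001]
contact_force: [0.5, 0.7, 0.7]
grip_width: 0.851
finger_force: 0.0
```

Run:
```python
from h import *
go([.6,-.3,.3],0)
c=shot("scene","s5.png");t=shot("top","t5.png")
cv2.imwrite("pics/z6.png",np.hstack([cv2.resize(c["frame"][110:300,190:430,::-1],None,fx=1.65,fy=1.65),cv2.resize(t["frame"][90:280,165:405,::-1],None,fx=1.65,fy=1.65)]))
```

```text
t 16.68 at [ 0.3665 -0.3275  0.2788] yaw -0.13 shift [23.35 -2.75 -2.12] rows 4.0 grip 0.851 0.0 F [0.5 0.7 0.7] j7 -1.09
```

View pics/z6.png

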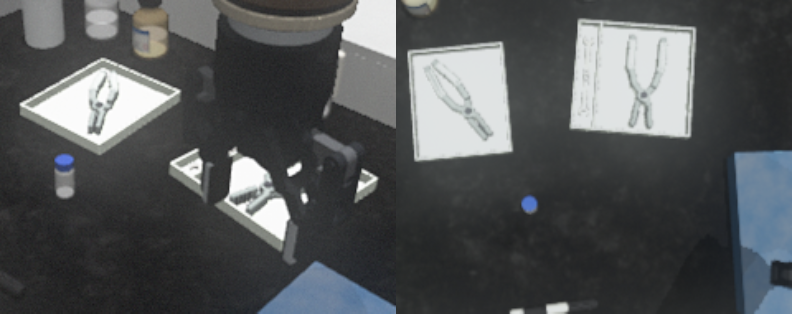

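Both clamps lie inside their trays, with the free one closed. The vial is untouched and the arm is clear.

```bash
python3 -c "
from h import *
print(env.close_job())"
```

```text
the job is handed in; nothing more can be done
None
```

I handed the job in at about 17 s of robot time: the free clamp (left as the robot sees it) lies squeezed closed in the stock tray, the seized one (right) lies in the repair tray's big compartment, and the vial was not touched; I judged flatness from the last pictures only.

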